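Walnut blank out of its pigeonhole and up the drilling ramp

ROBOT

A 7-joint arm with a two-finger parallel gripper is mounted at the origin on the work surface. World frame = base frame: x ahead of the robot, y to its left, z up, the work surface at z = 0. Lengths are in m, angles in rad, forces in N, time in s.
With the tool pointing down it reaches from about 0.35 to 0.9 m from the base axis. Payload 8.1 kg.
Tool frame: the origin (TCP) lies on the centre line of the jaws, within the pads' length; the fingertips stand 17 mm ahead of it and the grasp point (between the pads) lies 2 mm behind it; z points along the fingers, y is the direction in which the jaws open and shut (so a half turn about z gives the same grasp; the last joint's range is limited). The gripper opens to 92 mm and grips with 3 to 60 N. Pads are 19 mm wide; open, the fingers measure 130 mm over their backs; the gripper's body (75 mm by 190 mm) begins 47 mm behind the grasp point.
Start: joints at [-1.44, 0.434, 0.025, 1.573, -0.012, 1.134, -0.075], TCP at [0.145, 0.608, 0.244] pointing down, gripper open.
Joint ranges: [-2.62, 2.62], [-0.44, 2.09], [-1.27, 1.32], [0.08, 2.57], [-1.32, 4.46], [0.12, 2], [-2.74, 2.74]. Speed limits (rad/s): [2.22, 2.22, 3.01, 3.01, 3.14, 3.14, 3.14].

INTERFACE

Orientations are given as a rotation vector (axis times angle).
In Python, from cell import arm gives the robot as it stands.
- The arm moves only by the shell command python3 -m creep 'ROWS' [FORCE]. ROWS is JSON, a list that holds one entry, the list of rows, each a list of 7 numbers: the shift along the world's x, y, z in cm, then the turn, a rotation vector about the world's x, y, z in degrees, then the opening, from -1 (shut) to 1 (fully open), so that 0 is half open. In form: [[[tx, ty, tz, ax, ay, az, jaw], ...]]. A call has 1 to 5 rows; each row is the pose to reach, as a shift and turn from the pose commanded when the call began; what a row does not reach only later rows make up. A row lasts 1/10 s, in which the tool goes at most 50 mm and 8.59 degrees, less where a joint would pass 70% of its speed; a pose out of reach is approached as far as the arm can. A call with a gripper value outside its range is refused whole. The fingers move at their own pace and stop on an object; FORCE is the grip in N (left out, the last holds). Time passes only in rows, so rows that repeat a pose let the fingers close. It gives the time, the measured TCP pose, the force and the opening at its end, in the units of the state.
- arm.observe(): the state, without advancing time (a new reading comes with each control period).
- arm.get_image(name): name is "scene" or "top" or "wrist"; returns the picture (480x640x3 uint8, red, green, blue); there is no depth.
- arm.camera_model(name): a dict with "vfov" (degrees; the focal length in pixels is half the picture's height over the tangent of half this angle, whatever the lens; pixels are square), "cx", "cy" (the principal point, pixels), "cam_to_world" (4x4, takes a point from camera to world coordinates); the wrist camera has in their place "T_tool_cam" (4x4, takes a point from camera to tool coordinates, whose origin is the TCP and whose axes are the flange's). Camera axes: x right, y down, z forward; pixel columns grow to the right and rows downward; lengths in m; the calibration is good to about 2 mm. A picture is of the moment at which its call begins: read the wrist's pose just before it. camera_model takes no time and is no camera call.
- arm.sign_off(): hands the job in, once; it reports no verdict.
The state is a dict: "clock": time; "joints": joint angles; "dq": joint speeds; "joint_efforts": joint torques, N m; "position": TCP position; "ee_rot": TCP orientation; "force": force on the tool from outside, world axes, zero at the start; "ft_torque": the same for the moment, N m; "width": opening from 0.0 (shut) to 1.0 (fully open).
Only numpy, scipy, OpenCV 4.12 (cv2) and the standard library are available. Lean on these libraries where they do the work, as an engineer would, in place of code of your own. Each camera call takes 0.05 s, during which the arm holds its last target.

TASK

The dark walnut blank sits fully inside the low plywood pigeonhole: push it out from behind through the opening at the pigeonhole's rear, then pick it up, put it down gently on the foot of the sloping drilling ramp, lengthwise, and let go of it there. Then push it up the ramp from behind, between the rails and under the steel bridge, until it rests against the wooden stop at the top, and leave it there. Leave everything else on the bench where it is.

Things in the scene. Friction and masses are not known exactly. Their poses are not given: they have to be found in the camera images.
- blank_center (a point): Centre of the loose walnut blank, a plain block 100 mm long (its own x), 60 mm wide (y), 40 mm high (z), about 0.16 kg. It slides on the bench by friction and stays put on the ramp when let go.
- holder: The pigeonhole, a fixed plywood channel 165 mm long, 65 mm wide inside, walls 12 mm thick, no floor (the blank lies on the bench). Origin on the bench at its middle; x points along it to the open mouth, z up. Lips 52 mm high overhang the blank from x = -32.5 to +82.5 mm, so it cannot be lifted out; between them a slot 52 mm wide, open from above, lets closed fingers travel along.
- mouth (a point): Middle of the pigeonhole's mouth (holder x = +82.5 mm), 20 mm above the bench. The bench in front of it is free for 100 mm.
- access (a point): Middle of the opening behind the blank (holder x = -57.5 mm), 20 mm above the bench: 65 mm wide, 50 mm long (holder x = -82.5 to -32.5 mm), fully open from above; closed at the rear by a cross-piece 20 mm high. The blank's rear end starts at holder x = -32 to -22 mm.
- bed: Sloping bed of the fixed drilling ramp, rising 9 degrees, 104 mm wide. Origin on its surface at the middle of the foot edge, 14 mm above the bench; x points straight uphill along the surface, z square off the surface, y across. From x = 0 to 85 mm the foot is open, nothing beside it. The blank's centre is at x = 220, z = 20 mm when it rests against the stop.
- rail_entry (a point): On the bed's middle line at bed x = 117 mm, where the two parallel rails begin: 66 mm apart inside, 12 mm thick, 36 mm high, up to the stop. Below it, from x = 90 mm, flared rail ends narrow from about 80 mm to 66 mm apart.
- bridge (a point): Middle of the underside of the steel bridge across the rails (bed x = 230 mm, 47 mm off the bed). It covers bed x = 215 to 245 mm; the top of its guide bush is 67 mm off the bed.
- stop_face (a point): Middle of the downhill face of the wooden top stop (bed x = 270 mm, 18 mm off the bed); the stop is 36 mm high. Axes as the bed's.
- offcut: Loose bystander: square light-wood offcut 45 x 45 x 32 mm. Origin under its centre.
- jaw_ring: Loose bystander: steel ring, 68 mm across, 14 mm high. Origin under its centre.
- glue: Loose bystander: white glue bottle, 42 mm across, 115 mm high, standing. Origin under its centre.
- gouge: Loose bystander: turning tool with wooden handle, 210 mm long, lying along its x.
- bowl: Loose bystander: turned wooden bowl, 120 mm across, 50 mm high. Origin under its centre.
- mallet: Loose bystander: carver's mallet standing on its head, 80 mm across, 195 mm high. Origin under its centre.
- round: Loose bystander: dark wooden round, 44 mm across, 120 mm long, lying along its x.
- wedge_stick: Loose bystander: plywood strip 150 x 22 x 14 mm. Origin under its centre.
Not all that is in view belongs to the job. Leave any green or purple look-alike of the part that bears blank_center alone.

How it is judged:
By the outcome, as a careful person would: the job done as asked, in the order asked, and still so for the second after the job is handed in, with the robot touching nothing.
It also fails if it takes over 56 s, if anything falls off the work surface, if the arm or the gripper's body presses on something with over 40 N, if the wrist force passes 120 N, or if a joint passes its speed limit or range.

## Working session

There is one attempt and no reset: what is moved stays moved. The work goes in short steps, Python scripts to look and compute and a shell command to move; the robot and the scene stay as the last step left them, time stands still between calls to the robot, and variables do not carry over. Pictures are saved under pics/ and viewed, and the job is handed in when it is done.

```bash
mkdir -p pics; ls; python3 - <<'E'
from cell import arm
import cv2, numpy as np
np.set_printoptions(precision=4,suppress=True)
print(arm.observe())
for n in ["scene","top","wrist"]:
    im=arm.get_image(n); cv2.imwrite(f"pics/{n}0.png",im[:,:,::-1])
    print(n,arm.camera_model(n))
E
```

```text
pics
{'clock': 0.0, 'joints': array([-1.4396,  0.4353,  0.025 ,  1.5741, -0.0116,  1.134 , -0.0751]), 'dq': array([-0.0009,  0.0013,  0.0002, -0.0003, -0.0001,  0.0006, -0.0006]), 'joint_efforts': array([  0.0001, -66.7837,   0.9852, -31.4464,  -0.0606,   0.0429,
         0.0001]), 'position': array([0.1447, 0.6075, 0.2429]), 'ee_rot': array([-0.3665, -3.1201,  0.0026]), 'force': array([ 0.3677,  0.0326, -0.2037]), 'ft_torque': array([ 0.0165, -0.0108, -0.0207]), 'width': 1.001919404636139}
scene {'vfov': 48.68370748231992, 'cx': 324.557196600171, 'cy': 242.6389363930768, 'cam_to_world': array([[ 0.0824,  0.6118, -0.7867,  1.5151],
       [ 0.9966, -0.0452,  0.0692, -0.088 ],
       [ 0.0067, -0.7897, -0.6135,  0.7974],
       [ 0.    ,  0.    ,  0.    ,  1.    ]])}
top {'vfov': 55.597284231358465, 'cx': 316.9143993606503, 'cy': 241.25720935767382, 'cam_to_world': array([[-0.0029, -0.9885,  0.1511,  0.3747],
       [-1.    ,  0.0016, -0.0088,  0.0142],
       [ 0.0085, -0.1511, -0.9885,  1.2365],
       [ 0.    ,  0.    ,  0.    ,  1.    ]])}
wrist {'vfov': 66.78262333856736, 'cx': 315.46096382356757, 'cy': 235.09859430503323, 'T_tool_cam': array([[-0.0003, -0.9503, -0.3114,  0.0847],
       [ 1.    , -0.0003, -0.0001,  0.001 ],
       [-0.    , -0.3114,  0.9503, -0.1398],
       [ 0.    ,  0.    ,  0.    ,  1.    ]])}
```

View pics/scene0.png

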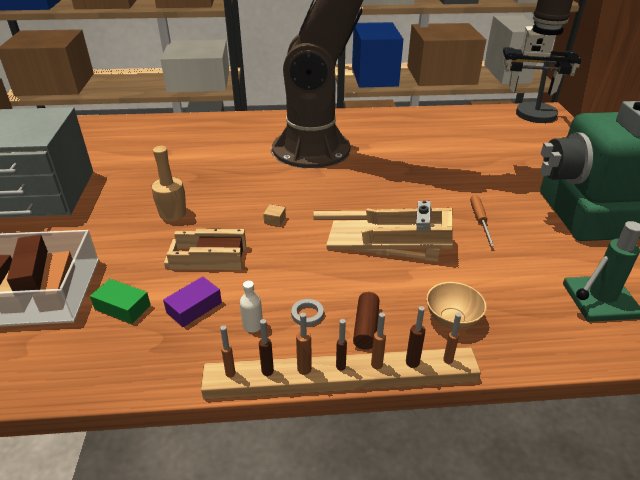

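View pics/top0.png

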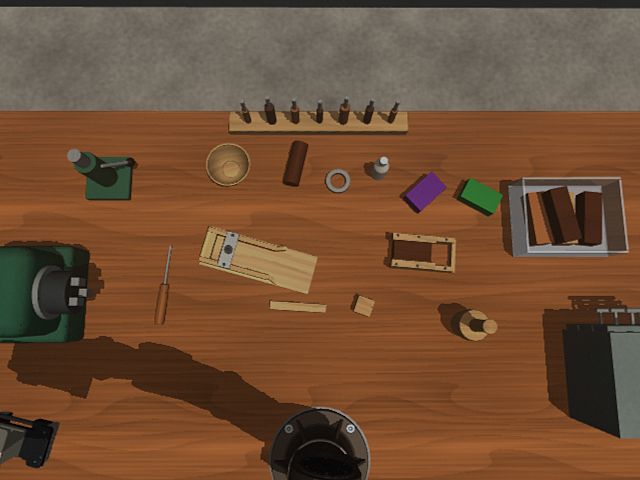

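View pics/wrist0.png

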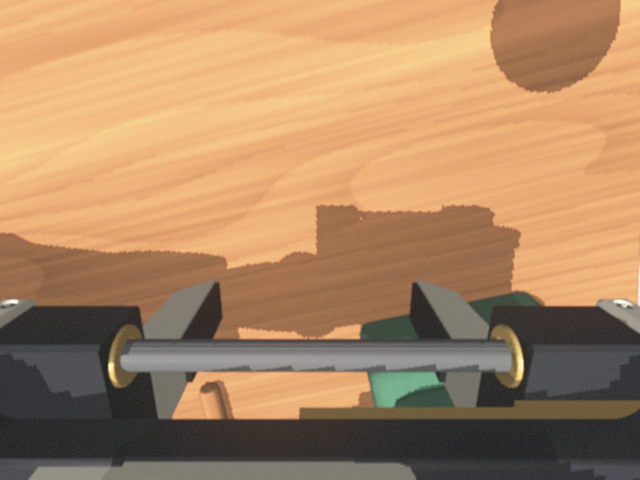

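```bash
python3 - <<'E'
import cv2
im=cv2.imread("pics/top0.png")
cv2.imwrite("pics/c_hold.png",cv2.resize(im[215:295,375:475],None,fx=8,fy=7.5,interpolation=cv2.INTER_CUBIC)[:600,:800])
cv2.imwrite("pics/c_ramp.png",cv2.resize(im[210:310,190:330],None,fx=5.7,fy=5.7,interpolation=cv2.INTER_CUBIC))
im=cv2.imread("pics/scene0.png")
cv2.imwrite("pics/c_shold.png",cv2.resize(im[215:285,155:260],None,fx=7,fy=7,interpolation=cv2.INTER_CUBIC))
cv2.imwrite("pics/c_sramp.png",cv2.resize(im[190:270,305:465],None,fx=5,fy=5,interpolation=cv2.INTER_CUBIC))
E
```

```text
(no output)
```

View pics/c_hold.png

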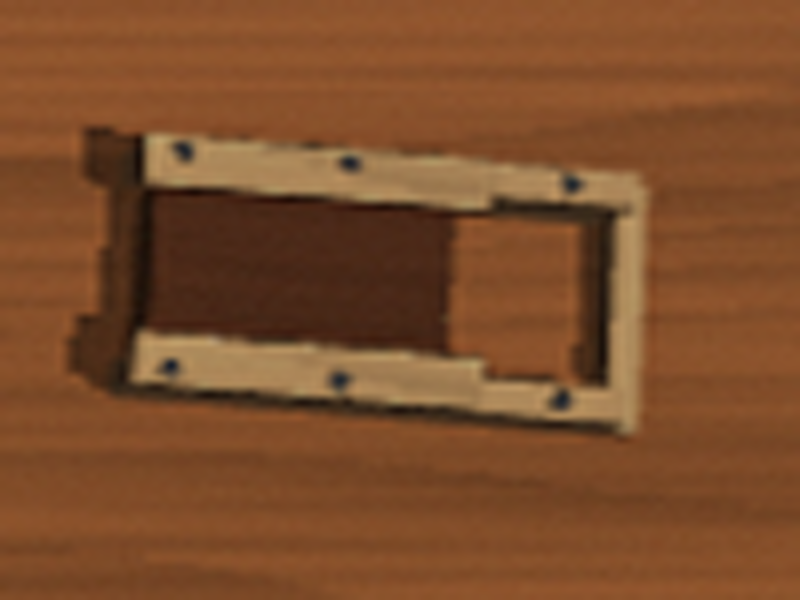

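View pics/c_ramp.png

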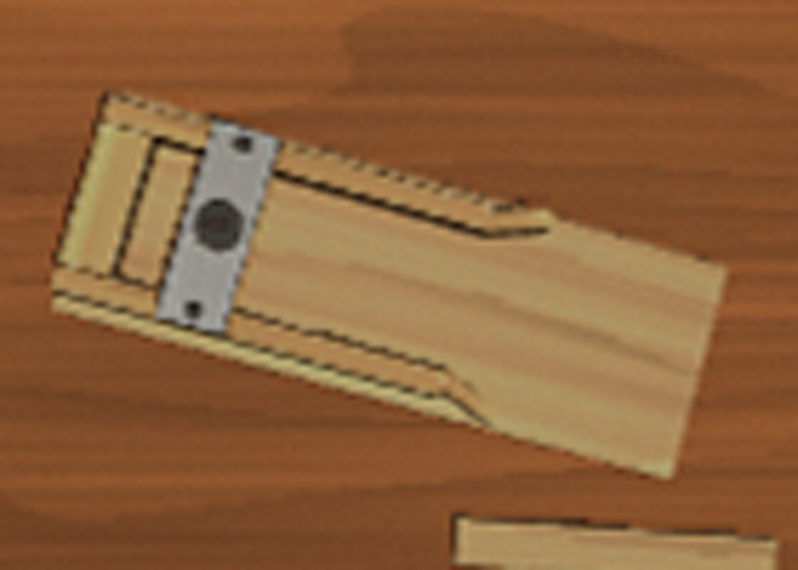

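View pics/c_shold.png

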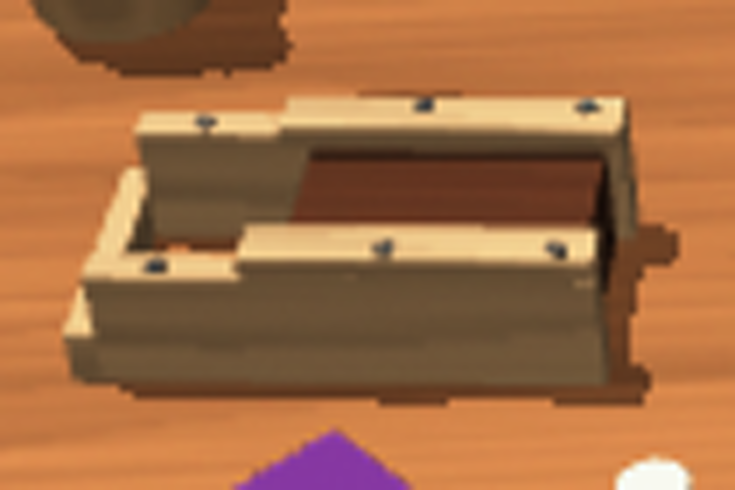

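View pics/c_sramp.png

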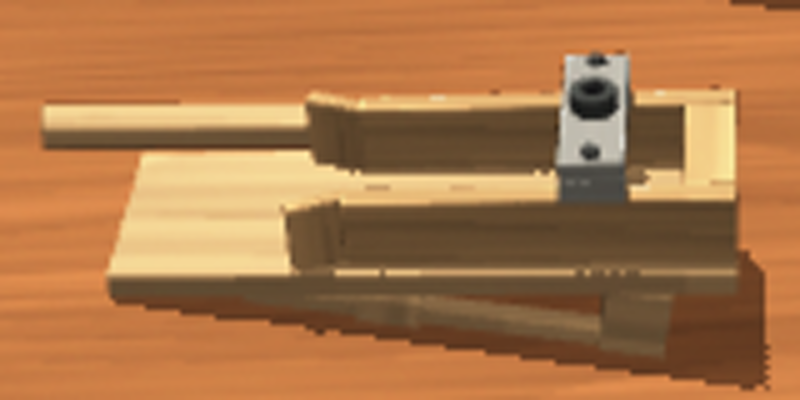

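```bash
cat > h.py <<'E'
import numpy as np
from cell import arm
from scipy.spatial.transform import Rotation as R
from scipy.optimize import least_squares
np.set_printoptions(precision=4,suppress=True)
def cam(n,T=None):
    m=arm.camera_model(n); f=240/np.tan(np.radians(m["vfov"]/2))
    if n=="wrist": T=T@m["T_tool_cam"]
    else: T=m["cam_to_world"]
    return f,m["cx"],m["cy"],T
def proj(c,P):
    f,cx,cy,T=c; p=(np.atleast_2d(P)-T[:3,3])@T[:3,:3]
    return np.c_[cx+f*p[:,0]/p[:,2],cy+f*p[:,1]/p[:,2]]
def unproj(c,uv,z):
    f,cx,cy,T=c; uv=np.atleast_2d(uv).astype(float)
    d=np.c_[(uv[:,0]-cx)/f,(uv[:,1]-cy)/f,np.ones(len(uv))]@T[:3,:3].T
    return T[:3,3]+d*((z-T[2,3])/d[:,2])[:,None]
def crop(px,off,s):
    px=np.atleast_2d(px).astype(float); s=np.ones(2)*s
    return (px+.5)/s-.5+np.array(off)
def Tobs(o=None):
    o=o or arm.observe(); T=np.eye(4); T[:3,:3]=R.from_rotvec(o["ee_rot"]).as_matrix(); T[:3,3]=o["position"]; return T
def frame(x,y,z,yaw,pitch=0):
    T=np.eye(4); T[:3,:3]=R.from_euler("ZY",[yaw,-pitch]).as_matrix(); T[:3,3]=[x,y,z]; return T
def fit(obs,z,pitch,x0):
    # obs: list of (cam, Nx3 local, Nx2 px)
    def r(p):
        T=frame(p[0],p[1],z,p[2],pitch)
        return np.concatenate([(proj(c,np.array(L)@T[:3,:3].T+T[:3,3])-U).ravel() for c,L,U in obs])
    s=least_squares(r,x0,loss="soft_l1"); return s.x,r(s.x).reshape(-1,2)
E
python3 - <<'E'
from h import *
t=cam("top");s=cam("scene")
L=[[82.5,-44.5,52],[82.5,-26,52],[-32.5,-26,52],[-32.5,-44.5,52],[82.5,44.5,52],[82.5,26,52],[-32.5,26,52]]
U=crop([[145,133],[150,190],[490,210],[490,163],[133,383],[140,333],[487,362]],(375,215),(8,7.5))
Ls=[[82.5,-44.5,52],[82.5,-26,52],[-32.5,-26,52],[-32.5,-44.5,52],[82.5,44.5,52],[82.5,26,52],[-32.5,26,52],[-32.5,44.5,52]]
Us=crop([[598,262],[598,228],[245,228],[237,268],[625,98],[627,130],[283,133],[288,97]],(155,215),7)
ht=np.array(L)/1e3; hs=np.array(Ls)/1e3
x0=[.6,-.25,1.57]
for o in ([(t,ht,U)],[(s,hs,Us)],[(t,ht,U),(s,hs,Us)]):
    p,r=fit(o,0,0,x0); print("holder",p,np.degrees(p[2])); print(r.T)
H=frame(p[0],p[1],0,p[2])
b=unproj(t,crop([[452,215],[447,350]],(375,215),(8,7.5)),.04)
print("blank rear in holder",(b-H[:3,3])@H[:3,:3])
L=np.array([[0,52,0],[0,-52,0],[230,0,67],[270,-33,36],[270,33,36]])/1e3
U=crop([[670,478],[727,265],[218,225],[157,140],[118,275]],(190,210),5.7)
Ls=np.array([[0,-52,0],[0,52,0],[230,0,67],[270,33,36],[270,-33,36]])/1e3
Us=crop([[110,275],[142,152],[595,90],[685,105],[683,185]],(305,190),5)
for o in ([(t,L,U)],[(s,Ls,Us)],[(t,L,U),(s,Ls,Us)]):
    p,r=fit(o,.014,np.radians(9),[.55,.05,1.4]); print("bed",p,np.degrees(p[2])); print(r.T)
E
```

```text
holder [ 0.5276 -0.2762  1.4898] 85.36042022464967
[[ 0.3017 -0.6931  0.3105  0.5792  0.0066 -0.4919 -0.0767]
 [ 0.2856 -0.4233  0.329  -0.3057  0.4013  0.0529 -0.3658]]
holder [ 0.5298 -0.2744  1.4965] 85.74572233564484
[[-0.074   0.8892  0.3366 -0.1138  0.4974 -0.6676 -0.8148 -0.0749]
 [ 0.2709 -0.0076 -0.0172 -0.5907  0.0884  0.2047 -0.2467  0.2041]]
holder [ 0.5283 -0.2753  1.4927] 85.52567652923264
[[-0.1119 -1.0875 -0.0819  0.1676 -0.3137 -0.8318 -0.4144 -0.5123  0.4871
   0.0074 -0.4774  0.2252 -0.9727 -1.0516 -0.2802]
 [ 0.0965 -0.6117  0.0163 -0.6186  0.2157 -0.1334 -0.6781 -0.0289 -0.3001
  -0.4311 -1.0148 -0.1787 -0.0688 -0.6336 -0.1738]]
blank rear in holder [[-0.0233 -0.0253  0.04  ]
 [-0.0234  0.023   0.04  ]]
bed [0.4705 0.0152 1.3078] 74.93258951456168
[[ 0.4096  0.4208  0.2723 -0.2858 -1.0194]
 [ 0.1177  0.093  -0.0673 -0.7408  0.4755]]
bed [0.4692 0.017  1.3001] 74.4900863944218
[[-0.588   0.5667 -0.1832  0.1408  0.0856]
 [ 0.2189  0.1184 -0.1568 -0.1989 -0.0177]]
bed [0.4702 0.0161 1.305 ] 74.76891940256293
[[ 0.0107  0.1336 -0.0322 -0.532  -1.339  -0.7956  0.1806 -0.4214 -0.1581
  -0.082 ]
 [ 0.2463  0.2465 -0.1548 -0.8635  0.3316  0.5081  0.3516 -0.1476 -0.2481
  -0.0549]]
```

```bash
cat >> h.py <<'E'
H=frame(.5283,-.2753,0,np.radians(85.5))
B=frame(.4702,.0161,.014,np.radians(74.8),np.radians(9))
# tool down in local frame F: tool z=-Fz, tool y = s*Fy
def goal(F,loc,s=1):
    y=s*F[:3,1]; z=-F[:3,2]; x=np.cross(y,z)
    T=np.eye(4); T[:3,:3]=np.c_[x,y,z]; T[:3,3]=F[:3,:3]@np.array(loc)/1e3+F[:3,3]; return T
def delta(G,show=True):
    o=arm.observe(); T=Tobs(o)
    d=(G[:3,3]-T[:3,3])*100; w=np.degrees(R.from_matrix(G[:3,:3]@T[:3,:3].T).as_rotvec())
    print("clk %.2f"%o["clock"],"d cm",d.round(2),"rot deg",w.round(1)); return d,w
def loc(F,p): return (np.atleast_2d(p)-F[:3,3])@F[:3,:3]*1e3
E
python3 - <<'E'
from h import *
T=Tobs();print(T)
for s in(1,-1):
    G=goal(H,[-58,0,25],s);print(G[:3,:]);delta(G)
t=cam("top")
for n,uv,z in[("offcut",(363,305),.03),("mallet",(473,325),.05),("glue",(378,165),.1),("chuck",(87,290),.1),("gouge",(165,285),.01),("stick",(298,306),.014),("lathe top",(60,250),.15),("ring",(338,181),.01),("purple",(425,192),.04)]: print(n,unproj(t,[uv],z))
E
```

```text
[[-0.9728  0.2317 -0.0002  0.1447]
 [ 0.2317  0.9728 -0.0012  0.6076]
 [-0.0001 -0.0012 -1.      0.2431]
 [ 0.      0.      0.      1.    ]]
[[-0.0785 -0.9969 -0.      0.5237]
 [-0.9969  0.0785 -0.     -0.3331]
 [ 0.      0.     -1.      0.025 ]]
clk 0.15 d cm [ 37.9  -94.07 -21.81] rot deg [ 0.1  0.1 98.9]
[[ 0.0785  0.9969 -0.      0.5237]
 [ 0.9969 -0.0785 -0.     -0.3331]
 [-0.     -0.     -1.      0.025 ]]
clk 0.15 d cm [ 37.9  -94.07 -21.81] rot deg [  0.   -0.1 -81.1]
offcut [[ 0.3895 -0.1172  0.03  ]]
mallet [[ 0.3375 -0.3972  0.05  ]]
glue [[ 0.7483 -0.155   0.1   ]]
chuck [[0.4273 0.5733 0.1   ]]
gouge [[0.4443 0.4105 0.01  ]]
stick [[0.3875 0.0541 0.014 ]]
lathe top [[0.5205 0.6201 0.15  ]]
ring [[ 0.7317 -0.0559  0.01  ]]
purple [[ 0.6921 -0.2897  0.04  ]]
```

```bash
python3 -m creep '[[[4,-2.5,3,0,0,-4,-1],[8,-5,5,0,0,-8,-1],[11,-8.5,6,0,0,-12,-1],[14.5,-12,6,0,0,-16,-1],[18,-15.5,6,0,0,-20,-1]]]' 10 && python3 -m creep '[[[3,-4,0,0,0,-5,-1],[6,-8,0,0,0,-10,-1],[8.5,-12,0,0,0,-15,-1],[10.5,-16.5,0,0,0,-20,-1],[12,-21,0,0,0,-25,-1]]]'; python3 -c "
from h import *
delta(goal(H,[-55,0,120],-1))"
```

```text
clock: 0.65
position: [0.3241, 0.4535, 0.3042]
ee_rot: [0.907, 3.008, 0.002]
force: [1.0, -0.0, 1.0]
width: 0.616
clock: 1.15
position: [0.4438, 0.2428, 0.3036]
ee_rot: [1.538, 2.739, -0.0]
force: [0.2, -0.1, -0.7]
width: 0.182
clk 1.15 d cm [  8.02 -57.29 -18.36] rot deg [  0.    0.  -35.9]
```

```bash
python3 -m creep '[[[3,-4,0,0,0,-3,-1],[4,-9,0,0,0,-6,-1],[5,-14,0,0,0,-9,-1],[6,-19,0,0,0,-12,-1],[6.5,-24,-0.5,0,0,-16,-1]]]' && python3 -m creep '[[[0.5,-5,-1,0,0,-4,-1],[0.5,-10,-2,0,0,-8,-1],[1,-15,-3,0,0,-12,-1],[1,-20,-5,0,0,-16,-1],[1,-24,-7,0,0,-20,-1]]]' && python3 -m creep '[[[0.5,-4,-2,0,0,0,-1],[0.5,-8,-4,0,0,0,-1],[0.5,-9.3,-7,0,0,0,-1],[0.5,-9.3,-7,0,0,0,-1]]]'; python3 -c "
from h import *
delta(goal(H,[-55,0,120],-1))
o=arm.observe();T=Tobs(o)
import cv2
cv2.imwrite('pics/w1.png',arm.get_image('wrist')[:,:,::-1])
np.save('pics/w1.npy',T)"
```

```text
clock: 1.65
position: [0.508, 0.0064, 0.2995]
ee_rot: [1.901, 2.5, 0.002]
force: [1.4, 0.4, -0.4]
width: 0.005
clock: 2.15
position: [0.5177, -0.232, 0.2297]
ee_rot: [2.307, 2.131, 0.001]
force: [1.2, 0.7, 0.3]
width: 0.002
clock: 2.55
position: [0.5196, -0.3244, 0.1562]
ee_rot: [-2.306, -2.127, 0.006]
force: [0.2, 0.5, 0.2]
width: 0.005
clk 2.55 d cm [ 0.44 -0.57 -3.62] rot deg [-0.1 -0.3  0.1]
```

View pics/w1.png

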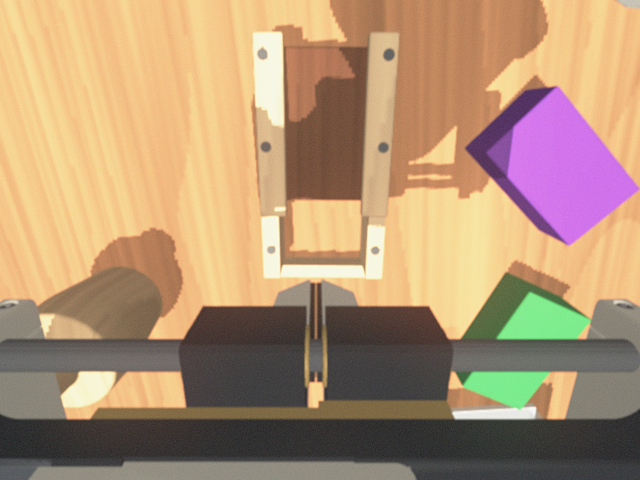

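```bash
python3 - <<'E'
from h import *
import cv2
T=np.load("pics/w1.npy"); w=cam("wrist",T)
im=cv2.imread("pics/w1.png")
cv2.imwrite("pics/c_w1.png",cv2.resize(im[20:290,235:415],None,fx=2.2,fy=2.2,interpolation=cv2.INTER_CUBIC))
L=np.array([[82.5,44.5,52],[82.5,-26,52],[82.5,-44.5,52],[-32.5,44.5,52],[-32.5,26,52],[-32.5,-26,52],[-32.5,-44.5,52]])/1e3
U=np.array([[253,33],[370,34],[398,33],[258,216],[286,216],[361,215],[388,215]],float)
p,r=fit([(w,L,U)],0,0,[.5283,-.2753,1.49]);print(p,np.degrees(p[2]));print(r.T)
Hn=frame(p[0],p[1],0,p[2])
b=unproj(w,[[286,199],[361,199]],.04);print(loc(Hn,b),loc(H,b))
E
```

```text
[ 0.5291 -0.2738  1.481 ] 84.85305054610976
[[-1.3254 -0.0927  2.9582  1.2113 -0.1474 -0.2225 -0.5517]
 [-2.2164 -2.1811 -0.9093  1.0649  1.3252  3.0574  3.318 ]]
[[-22.1806  26.7122  40.    ]
 [-21.6513 -27.0065  40.    ]] [[-20.3181  26.2441  40.    ]
 [-20.3955 -27.4771  40.    ]]
```

View pics/c_w1.png

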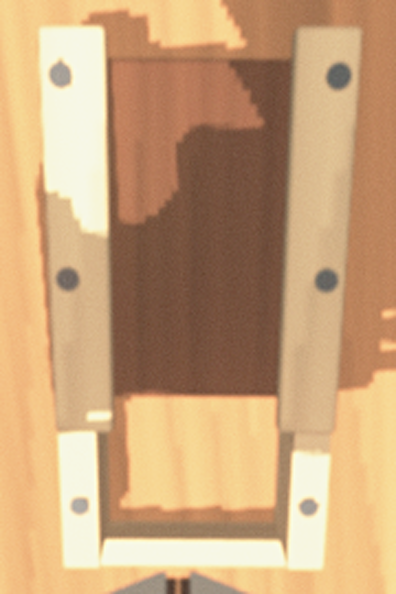

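```bash
sed -i 's/^H=.*/H=frame(.5287,-.2746,0,np.radians(85.3))/' h.py; python3 -c "
from h import *
delta(goal(H,[-58,0,27],-1));delta(goal(H,[78,0,27],-1))"
```

```text
clk 2.60 d cm [  0.3   -0.94 -13.11] rot deg [-0.1 -0.2 -0.2]
clk 2.60 d cm [  1.41  12.62 -13.11] rot deg [-0.1 -0.2 -0.2]
```

```bash
python3 -m creep '[[[0.3,-0.9,-2,0,0,0,-1],[0.3,-0.9,-5,0,0,0,-1],[0.3,-0.9,-8,0,0,0,-1],[0.3,-0.9,-11,0,0,0,-1],[0.3,-0.9,-13.1,0,0,0,-1]]]' ; python3 -m creep '[[[0,0,0,0,0,0,-1]]]';python3 -c "
from h import *
delta(goal(H,[-58,0,27],-1));delta(goal(H,[78,0,27],-1));import cv2
cv2.imwrite('pics/w2.png',arm.get_image('wrist')[:,:,::-1])"
```

```text
clock: 3.1
position: [0.5266, -0.3297, 0.0286]
ee_rot: [-2.302, -2.137, -0.002]
force: [-0.1, 0.0, 0.4]
width: 0.003
clock: 3.2
position: [0.5255, -0.3292, 0.0276]
ee_rot: [-2.3, -2.135, -0.0]
force: [-0.4, 0.4, -0.4]
width: 0.008
clk 3.20 d cm [-0.15 -0.32 -0.06] rot deg [-0.2 -0.1 -0.4]
clk 3.20 d cm [ 0.96 13.23 -0.06] rot deg [-0.2 -0.1 -0.4]
```

View pics/w2.png

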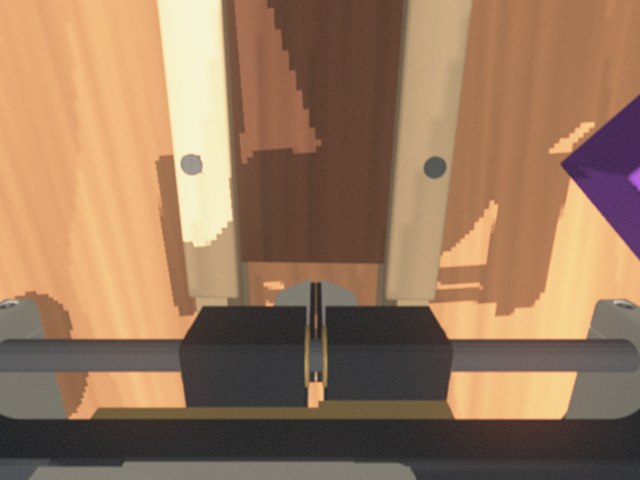

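```bash
python3 -m creep '[[[0,1,0,0,0,0,-1],[0.05,2,0,0,0,0,-1],[0.1,3,0,0,0,0,-1],[0.2,4,0,0,0,0,-1],[0.3,5,0,0,0,0,-1]]]' ; python3 -m creep '[[[0.1,1,0,0,0,0,-1],[0.2,2,0,0,0,0,-1],[0.25,3,0,0,0,0,-1],[0.3,4,0,0,0,0,-1],[0.4,5,0,0,0,0,-1]]]';python3 -c "
from h import *
print(loc(H,arm.observe()['position']));import cv2
delta(goal(H,[78,0,27],-1))
cv2.imwrite('pics/w3.png',arm.get_image('wrist')[:,:,::-1])"
```

```text
clock: 3.75
position: [0.5289, -0.281, 0.0294]
ee_rot: [2.304, 2.134, 0.001]
force: [-0.4, -2.0, 1.0]
width: 0.007
clock: 4.25
position: [0.5325, -0.2311, 0.0288]
ee_rot: [-2.305, -2.134, 0.0]
force: [-0.2, -1.0, 0.8]
width: 0.005
[[43.6658 -0.1766 28.8341]]
clk 4.25 d cm [ 0.26  3.42 -0.18] rot deg [-0.  -0.  -0.3]
```

View pics/w3.png

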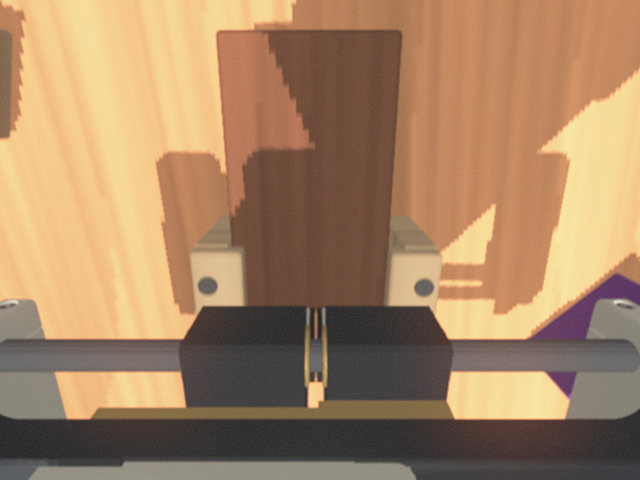

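```bash
python3 -m creep '[[[0.1,1,0,0,0,0,-1],[0.15,2,0,0,0,0,-1],[0.2,3,0,0,0,0,-1],[0.25,3.6,0,0,0,0,-1],[0.25,3.6,0,0,0,0,-1]]]' ; python3 -m creep '[[[0,-0.5,0.5,0,0,0,-1],[0,-1.5,4,0,0,0,-1],[0,-1.5,8,0,0,0,-1],[0,-1.5,12,0,0,0,0.8],[0,-1.5,13,0,0,0,0.8]]]';python3 -m creep '[[[0,0,0,0,0,0,0.8]]]';python3 -c "
from h import *
T=Tobs();np.save('pics/w4.npy',T)
print(loc(H,arm.observe()['position']));import cv2
cv2.imwrite('pics/w4.png',arm.get_image('wrist')[:,:,::-1])"
```

```text
clock: 4.8
position: [0.5352, -0.1943, 0.0287]
ee_rot: [-2.303, -2.136, -0.001]
force: [-0.9, 0.1, -0.5]
width: 0.005
clock: 5.3
position: [0.5365, -0.2133, 0.1634]
ee_rot: [2.303, 2.129, 0.005]
force: [0.1, -0.8, -0.5]
width: 0.132
clock: 5.4
position: [0.5359, -0.2121, 0.1609]
ee_rot: [2.304, 2.131, 0.003]
force: [-0.1, 0.5, -0.8]
width: 0.218
[[ 62.8549  -2.0131 160.862 ]]
```

View pics/w4.png

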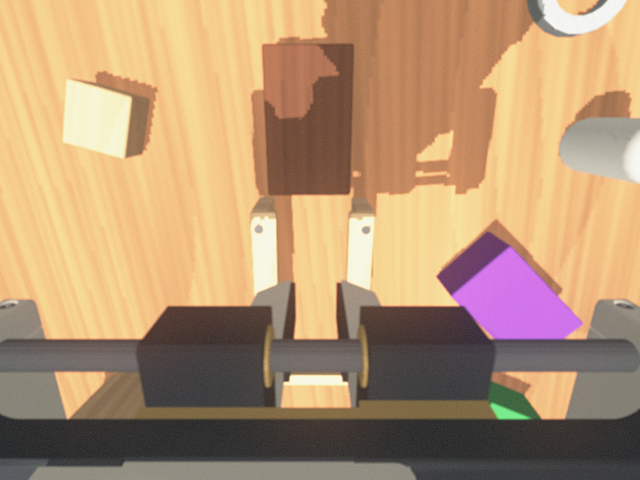

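```bash
python3 - <<'E'
from h import *
w=cam("wrist",np.load("pics/w4.npy"))
P=unproj(w,[[263,44],[353,43],[269,194],[350,193]],.04);print(loc(H,P))
L=np.array([[50,30,40],[50,-30,40],[-50,30,40],[-50,-30,40]])/1e3
U=np.array([[263,44],[353,43],[269,194],[350,193]],float)
p,r=fit([(w,L,U)],0,0,[.54,-.14,1.49]);print(p,np.degrees(p[2]));print(r.T, loc(H,[p[0],p[1],0]))
F=frame(p[0],p[1],0,p[2]); delta(goal(F,[0,0,24],-1))
E
```

```text
[[192.3018  31.4521  40.    ]
 [193.1596 -26.355   40.    ]
 [ 94.5501  31.084   40.    ]
 [ 95.4642 -27.7045  40.    ]]
[ 0.5383 -0.1316  1.4998] 85.93096401928578
[[-2.0231  1.4529 -0.6618  0.8338]
 [-1.1037 -0.7434  2.1833  2.5324]] [[143.265    2.1747   0.    ]]
clk 5.45 d cm [  0.32   7.97 -13.52] rot deg [0.  0.1 0.4]
```

```bash
python3 -m creep '[[[0.2,4,-1,0,0,0,0.8],[0.3,7.8,-2,0,0,0,0.8],[0.3,7.8,-4,0,0,0,0.8],[0.3,7.8,-6,0,0,0,0.8],[0.3,7.8,-6,0,0,0,0.8]]]' ; python3 -c "
from h import *
p=[.5383,-.1316];F=frame(p[0],p[1],0,np.radians(85.6)); delta(goal(F,[0,0,25],-1))
T=Tobs();np.save('pics/w5.npy',T)
import cv2
cv2.imwrite('pics/w5.png',arm.get_image('wrist')[:,:,::-1])
cv2.imwrite('pics/s5.png',arm.get_image('scene')[:,:,::-1])"
```

```text
clock: 5.95
position: [0.5353, -0.132, 0.0953]
ee_rot: [-2.301, -2.132, 0.007]
force: [-0.4, 0.9, -0.2]
width: 0.691
clk 5.95 d cm [ 0.3   0.04 -7.03] rot deg [-0.  -0.4 -0. ]
```

View pics/w5.png

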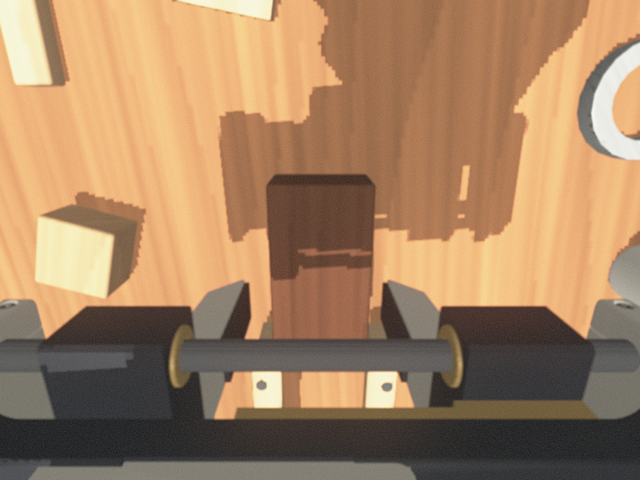

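View pics/s5.png

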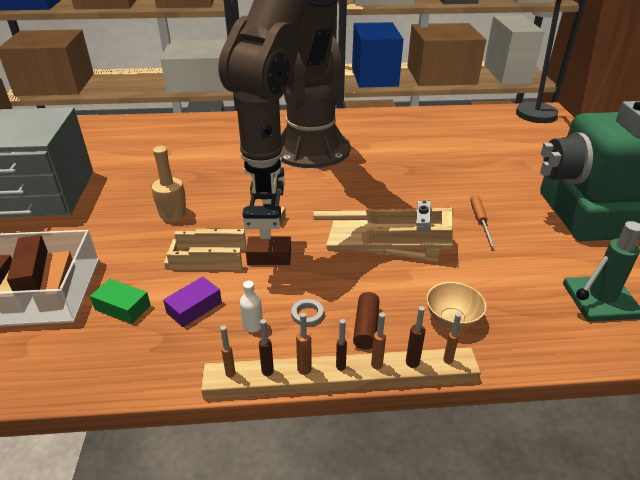

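```bash
python3 -c "
from h import *
w=cam('wrist',np.load('pics/w5.npy'))
print(loc(H,unproj(w,[[268,183],[374,184]],.04)), loc(H,arm.observe()['position']))"
python3 -m creep '[[[0.3,0,-1,0,0,0,0.8],[0.3,0,-2.5,0,0,0,0.8],[0.3,0,-4,0,0,0,0.8],[0.3,0,-5.5,0,0,0,0.8],[0.3,0,-7,0,0,0,0.8]]]'; python3 -m creep '[[[0,0,0,0,0,0,0],[0,0,0,0,0,0,-0.2],[0,0,0,0,0,0,-0.2],[0,0,0,0,0,0,-0.2],[0,0,0,0,0,0,-0.2]]]' 20
```

```text
[[193.8608  31.0585  40.    ]
 [193.6784 -26.0471  40.    ]] [[141.4879   3.2519  98.0192]]
clock: 6.55
position: [0.5407, -0.1329, 0.0273]
ee_rot: [-2.305, -2.134, 0.001]
force: [-1.0, 0.4, 0.5]
width: 0.901
clock: 7.05
position: [0.5414, -0.1329, 0.0294]
ee_rot: [2.304, 2.134, 0.001]
force: [-0.0, 1.0, 0.4]
width: 0.654
```

```bash
python3 -m creep '[[[0,0,0,0,0,0,-0.5],[0,0,0.5,0,0,0,-0.5],[0,0,2,0,0,0,-0.5],[0,0,4,0,0,0,-0.5],[0,1,7,0,0,0,-0.5]]]' 20; python3 -c "
from h import *
delta(goal(B,[47,0,80],-1))
delta(goal(B,[47,0,30],-1))
T=Tobs();np.save('pics/w6.npy',T)
import cv2
cv2.imwrite('pics/w6.png',arm.get_image('wrist')[:,:,::-1])"
```

```text
clock: 7.55
position: [0.5401, -0.1242, 0.0998]
ee_rot: [-2.307, -2.132, 0.003]
force: [-0.2, 0.2, -0.7]
width: 0.654
clk 7.55 d cm [-6.1  17.3   0.05] rot deg [  8.9  -1.6 -10.7]
clk 7.55 d cm [-5.9  18.06 -4.89] rot deg [  8.9  -1.6 -10.7]
```

View pics/w6.png

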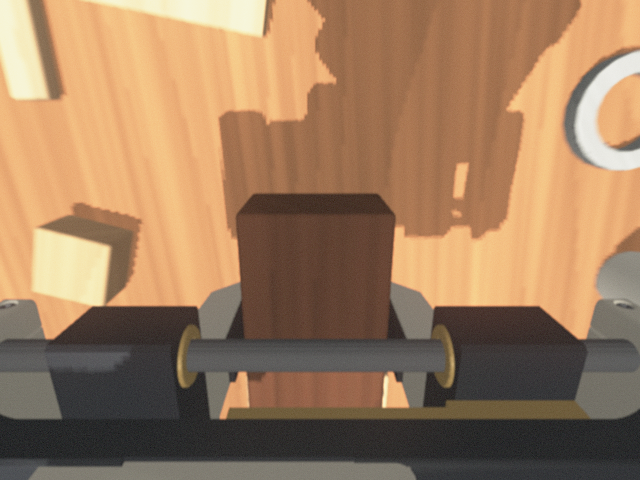

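```bash
python3 -c "
from h import *
T=np.load('pics/w6.npy');w=cam('wrist',T)
P=unproj(w,[[240,212],[392,212]],T[2,3]+.0106);print((P-T[:3,3])@T[:3,:3]*1e3)"
python3 -m creep '[[[-1,4,1,0,0,0,-0.5],[-2.5,8,1,2,0,-2,-0.5],[-4,12,1,4,-0.5,-4,-0.5],[-5,15,1,6,-1,-7,-0.5],[-6,17.3,0.5,8.9,-1.6,-10.7,-0.5]]]';  python3 -m creep '[[[0,0,0,0,0,0,-0.5]]]'
python3 -c "
from h import *
delta(goal(B,[47,0,80],-1))
delta(goal(B,[47,0,30],-1))
T=Tobs();np.save('pics/w7.npy',T)
import cv2
cv2.imwrite('pics/w7.png',arm.get_image('wrist')[:,:,::-1])"
```

```text
[[ 52.3021 -27.4213 -10.6171]
 [ 52.2889  28.1273 -10.6963]]
clock: 8.1
position: [0.4811, 0.053, 0.1052]
ee_rot: [-2.412, -1.849, -0.197]
force: [0.4, -0.2, -2.3]
width: 0.654
clock: 8.2
position: [0.4788, 0.0525, 0.1042]
ee_rot: [-2.411, -1.847, -0.193]
force: [-0.1, -0.5, -1.8]
width: 0.653
clk 8.20 d cm [ 0.03 -0.37 -0.38] rot deg [-0.2 -0.  -0.1]
clk 8.20 d cm [ 0.24  0.38 -5.32] rot deg [-0.2 -0.  -0.1]
```

View pics/w7.png

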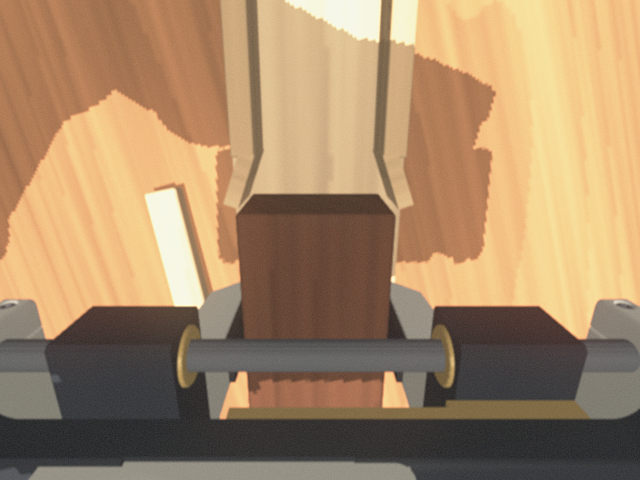

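```bash
python3 - <<'E'
from h import *
import cv2
im=cv2.imread("pics/w7.png")
cv2.imwrite("pics/c_w7.png",cv2.resize(im[0:230,200:440],None,fx=2.5,fy=2.5,interpolation=cv2.INTER_CUBIC))
w=cam('wrist',np.load('pics/w7.npy'))
L=np.array([[117,33,0],[117,-33,0],[117,33,36],[117,-33,36],[210,33,0],[210,-33,0],[180,33,36],[180,-33,36]])/1e3
print(proj(w,L@B[:3,:3].T+B[:3,3]))
E
```

```text
[[262.7591 150.7458]
 [372.8973 150.9429]
 [252.905  156.9138]
 [383.5596 157.1476]
 [255.128  -31.8956]
 [381.8505 -31.6668]
 [245.7906  15.0822]
 [391.801   15.3452]]
```

View pics/c_w7.png

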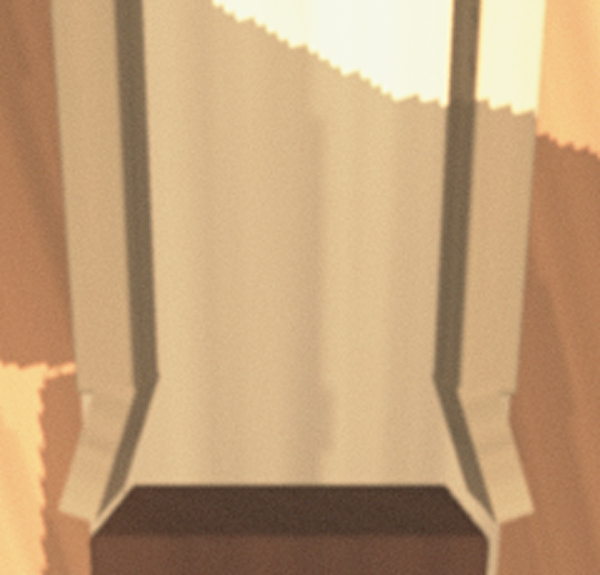

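```bash
python3 -m creep '[[[0.1,0.1,-1.5,0,0,0,-0.5],[0.15,0.2,-3,0,0,0,-0.5],[0.2,0.3,-4,0,0,0,-0.5],[0.2,0.35,-4.6,0,0,0,-0.5],[0.2,0.35,-4.6,0,0,0,-0.5]]]'
python3 -c "
from h import *
delta(goal(B,[47,0,30],-1))"
```

```text
clock: 8.75
position: [0.483, 0.0531, 0.0575]
ee_rot: [-2.415, -1.848, -0.19]
force: [0.2, -0.4, -1.4]
width: 0.654
clk 8.75 d cm [-0.19  0.32 -0.65] rot deg [ 0.   0.  -0.1]
```

```bash
python3 -m creep '[[[0,0.1,-0.15,0,0,0,-0.5],[0,0.1,-0.3,0,0,0,-0.5],[0,0.1,-0.3,0,0,0,-0.5]]]'; python3 -m creep '[[[0,0,-0.1,0,0,0,-0.5],[0,0,-0.2,0,0,0,-0.5],[0,0,-0.2,0,0,0,-0.5]]]'
python3 -c "
from h import *
delta(goal(B,[47,0,30],-1));import cv2
cv2.imwrite('pics/s8.png',arm.get_image('scene')[190:270,280:470][:,:,::-1].repeat(4,0).repeat(4,1))"
```

```text
clock: 9.05
position: [0.4832, 0.0546, 0.0551]
ee_rot: [-2.414, -1.849, -0.192]
force: [0.2, 0.9, -1.6]
width: 0.649
clock: 9.35
position: [0.483, 0.0546, 0.0529]
ee_rot: [-2.414, -1.849, -0.192]
force: [-0.4, -0.0, -1.4]
width: 0.649
clk 9.35 d cm [-0.18  0.18 -0.19] rot deg [-0.   0.1 -0.1]
```

View pics/s8.png

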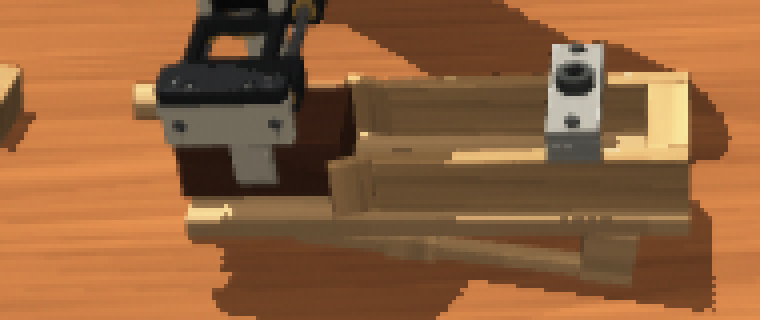

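```bash
python3 -m creep '[[[-0.05,0.2,0.05,0,0,0,-0.5],[-0.1,0.45,0.05,0,0,0,-0.5],[-0.1,0.45,-0.05,0,0,0,-0.5],[-0.1,0.45,-0.15,0,0,0,-0.5],[-0.1,0.45,-0.15,0,0,0,-0.5]]]'
python3 -c "
from h import *
delta(goal(B,[50,0,30],-1))"; python3 -m creep '[[[0,0,-0.1,0,0,0,-0.5],[0,0,-0.1,0,0,0,-0.5]]]'
```

```text
clock: 9.9
position: [0.4819, 0.0591, 0.0512]
ee_rot: [-2.414, -1.849, -0.191]
force: [0.7, -0.4, -2.4]
width: 0.653
clk 9.90 d cm [-0.    0.01  0.02] rot deg [-0.   0.1 -0.1]
clock: 10.1
position: [0.4821, 0.059, 0.0505]
ee_rot: [-2.415, -1.848, -0.192]
force: [-1.0, -1.4, 3.6]
width: 0.654
```

```bash
python3 -m creep '[[[0,0,0,0,0,0,0.32],[0,0,0,0,0,0,0.4],[0,0,0,0,0,0,0.5],[0,0,0,0,0,0,0.6],[0,0,0,0,0,0,0.6]]]'
python3 -c "
from h import *
import cv2
cv2.imwrite('pics/s9.png',arm.get_image('scene')[190:270,280:470][:,:,::-1].repeat(4,0).repeat(4,1))"
```

```text
clock: 10.6
position: [0.482, 0.0591, 0.0504]
ee_rot: [-2.414, -1.849, -0.192]
force: [0.5, 0.6, 0.3]
width: 0.795
```

View pics/s9.png

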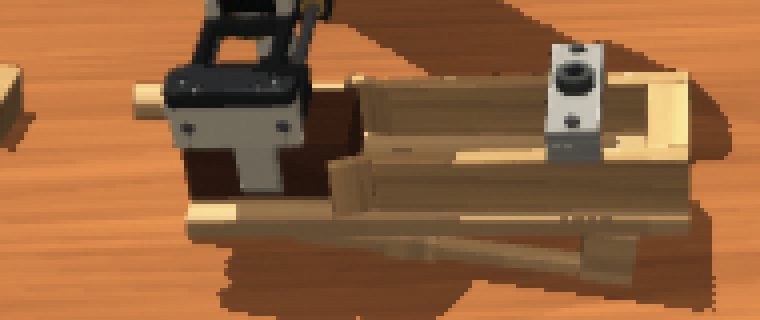

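```bash
python3 -m creep '[[[0,-0.15,1,0,0,0,0.6],[-0.1,-0.45,3,0,0,0,0.6],[-0.25,-0.9,6,0,0,0,0.6],[-0.4,-1.4,9,0,0,0,0.6],[-0.5,-2.5,9.5,0,0,0,-1]]]'
python3 -m creep '[[[-1,-3.5,0,0,0,0,-1],[-2,-7,-0.5,0,0,0,-1],[-2,-7,-0.5,0,0,0,-1]]]'
python3 -c "
from h import *
import cv2
delta(goal(B,[-28,0,27],-1))
T=Tobs();np.save('pics/w10.npy',T)
cv2.imwrite('pics/w10.png',arm.get_image('wrist')[:,:,::-1])"
```

```text
clock: 11.15
position: [0.4785, 0.0341, 0.1486]
ee_rot: [-2.415, -1.851, -0.198]
force: [-0.2, 0.2, -0.5]
width: 0.753
clock: 11.45
position: [0.4554, -0.0407, 0.1404]
ee_rot: [-2.422, -1.842, -0.191]
force: [0.6, 0.3, -0.1]
width: 0.499
clk 11.45 d cm [  0.64   2.6  -10.41] rot deg [0.1 0.1 0.3]
```

View pics/w10.png

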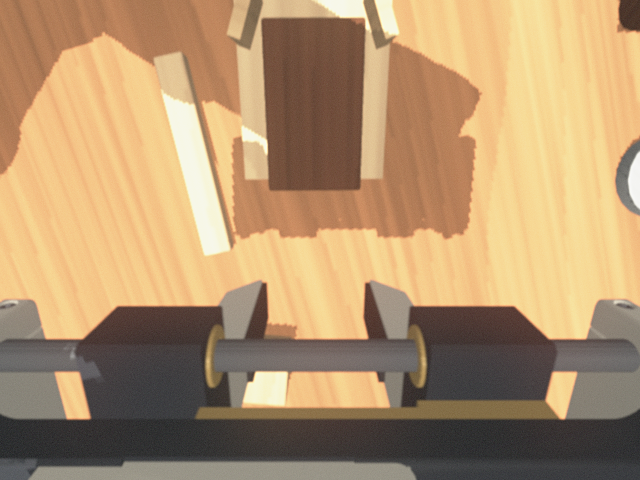

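```bash
python3 - <<'E'
from h import *
w=cam('wrist',np.load('pics/w10.npy')); f,cx,cy,T=w
U=np.array([[263,18],[364,18],[269,189],[361,188]],float)
# intersect rays with bed plane z=40mm
d=np.c_[(U[:,0]-cx)/f,(U[:,1]-cy)/f,np.ones(4)]@T[:3,:3].T
n=B[:3,2]; o=B[:3,3]+.04*n
P=T[:3,3]+d*((o-T[:3,3])@n/(d@n))[:,None]; print(loc(B,P))
E
python3 -m creep '[[[0.3,0.5,0,0,0,0,-1],[0.5,1.5,0,0,0,0,-1],[0.6,2,-2,0,0,0,-1],[0.6,2.3,-4,0,0,0,-1],[0.6,2.4,-6,0,0,0,-1]]]'
python3 -c "
from h import *
delta(goal(B,[-28,0,27],-1))"
```

```text
[[100.0027  27.9465  40.    ]
 [ 99.7543 -29.0858  40.    ]
 [  2.4853  28.931   40.    ]
 [  2.7961 -30.6693  40.    ]]
clock: 12.0
position: [0.4635, -0.0093, 0.0796]
ee_rot: [-2.41, -1.853, -0.192]
force: [1.3, -0.1, -0.5]
width: 0.028
clk 12.00 d cm [-0.16 -0.54 -4.33] rot deg [-0.   0.1 -0.3]
```

```bash
python3 -m creep '[[[-0.1,-0.4,-1,0,0,0,-1],[-0.15,-0.5,-2.5,0,0,0,-1],[-0.15,-0.5,-4.3,0,0,0,-1],[-0.15,-0.5,-4.3,0,0,0,-1]]]'
python3 -c "
from h import *
print(loc(B,arm.observe()['position']))
delta(goal(B,[-28,0,27],-1))
delta(goal(B,[40,0,27],-1))"
```

```text
clock: 12.4
position: [0.4607, -0.015, 0.0358]
ee_rot: [-2.411, -1.85, -0.188]
force: [0.9, 0.5, -0.1]
width: 0.002
[[-28.7292   1.0506  26.6157]]
clk 12.40 d cm [0.12 0.04 0.05] rot deg [-0.  -0.1 -0.2]
clk 12.40 d cm [1.88 6.52 1.11] rot deg [-0.  -0.1 -0.2]
```

```bash
python3 -m creep '[[[0.35,0.95,0.2,0,0,0,-1],[0.6,1.9,0.35,0,0,0,-1],[0.9,2.85,0.5,0,0,0,-1],[1.15,3.8,0.65,0,0,0,-1],[1.4,4.75,0.8,0,0,0,-1]]]'
python3 -c "
from h import *
import cv2
print(loc(B,arm.observe()['position']))
cv2.imwrite('pics/w11.png',arm.get_image('wrist')[:,:,::-1])"
```

```text
clock: 12.9
position: [0.476, 0.0317, 0.0459]
ee_rot: [-2.414, -1.85, -0.193]
force: [-1.1, -0.8, 0.2]
width: 0.006
[[21.3496 -1.5003 28.9637]]
```

View pics/w11.png

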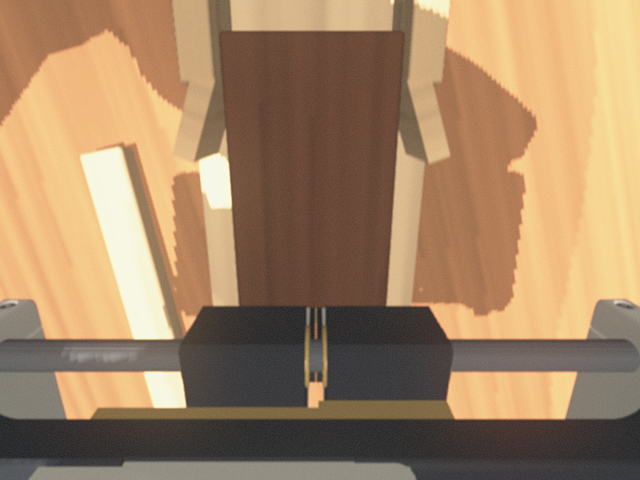

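```bash
python3 -m creep '[[[0.15,0.95,0.1,0,0,0,-1],[0.4,1.9,0.25,0,0,0,-1],[0.65,2.85,0.4,0,0,0,-1],[0.9,3.8,0.55,0,0,0,-1],[1.2,4.75,0.7,0,0,0,-1]]]';  python3 -m creep '[[[0.25,0.95,0.15,0,0,0,-1],[0.5,1.9,0.3,0,0,0,-1],[0.8,2.85,0.45,0,0,0,-1],[1.05,3.8,0.6,0,0,0,-1],[1.3,4.75,0.75,0,0,0,-1]]]'
python3 -c "
from h import *
import cv2
print(loc(B,arm.observe()['position']))
delta(goal(B,[160.5,0,27],-1))
cv2.imwrite('pics/w12.png',arm.get_image('wrist')[:,:,::-1])"
```

```text
clock: 13.45
position: [0.4876, 0.0789, 0.0525]
ee_rot: [-2.414, -1.848, -0.192]
force: [0.0, -1.0, 1.2]
width: 0.007
clock: 13.95
position: [0.5007, 0.1264, 0.06]
ee_rot: [-2.414, -1.849, -0.192]
force: [-0.7, -1.7, 1.1]
width: 0.006
[[120.211   -0.5281  27.5398]]
clk 13.95 d cm [0.99 3.86 0.58] rot deg [-0.   0.1 -0.1]
```

View pics/w12.png

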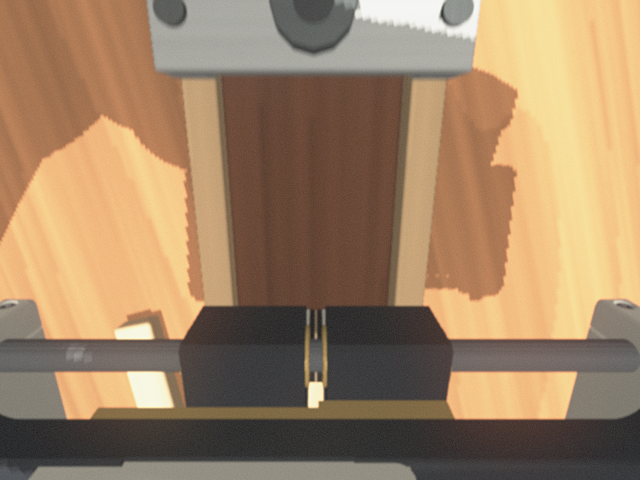

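```bash
python3 -m creep '[[[0.25,0.95,0.15,0,0,0,-1],[0.5,1.9,0.3,0,0,0,-1],[0.75,2.7,0.4,0,0,0,-1],[0.85,3.2,0.5,0,0,0,-1],[0.9,3.5,0.55,0,0,0,-1]]]';  python3 -m creep '[[[0.05,0.15,0.02,0,0,0,-1],[0.08,0.3,0.05,0,0,0,-1]]]'
python3 -c "
from h import *
print(loc(B,arm.observe()['position']))
delta(goal(B,[160.5,0,27],-1))"
```

```text
clock: 14.5
position: [0.5095, 0.1614, 0.0654]
ee_rot: [-2.413, -1.849, -0.192]
force: [0.8, -1.7, -0.9]
width: 0.001
clock: 14.7
position: [0.5102, 0.1634, 0.0658]
ee_rot: [-2.415, -1.848, -0.191]
force: [-0.1, -0.0, -1.3]
width: 0.005
[[158.8816   0.034   27.2929]]
clk 14.70 d cm [ 0.05  0.16 -0.  ] rot deg [ 0.   0.1 -0.1]
```

```bash
python3 -m creep '[[[0.03,0.1,0.02,0,0,0,-1],[0.05,0.2,0.03,0,0,0,-1]]]';  python3 -m creep '[[[0.03,0.1,0.02,0,0,0,-1],[0.03,0.1,0.02,0,0,0,-1]]]'; python3 -m creep '[[[0.03,0.1,0.02,0,0,0,-1],[0.03,0.1,0.02,0,0,0,-1]]]'
python3 -c "
from h import *
import cv2
print(loc(B,arm.observe()['position']))
T=Tobs();np.save('pics/w13.npy',T)
cv2.imwrite('pics/w13.png',arm.get_image('wrist')[:,:,::-1])"
```

```text
clock: 14.9
position: [0.5106, 0.1647, 0.0661]
ee_rot: [-2.416, -1.848, -0.191]
force: [-2.4, -5.6, 2.3]
width: 0.008
clock: 15.1
position: [0.5106, 0.1647, 0.0661]
ee_rot: [-2.417, -1.847, -0.189]
force: [-3.9, -5.9, 1.7]
width: -0.0
clock: 15.3
position: [0.5105, 0.1647, 0.0661]
ee_rot: [-2.418, -1.846, -0.187]
force: [-2.4, -9.2, 2.2]
width: 0.009
[[160.2697   0.0644  27.3777]]
```

View pics/w13.png

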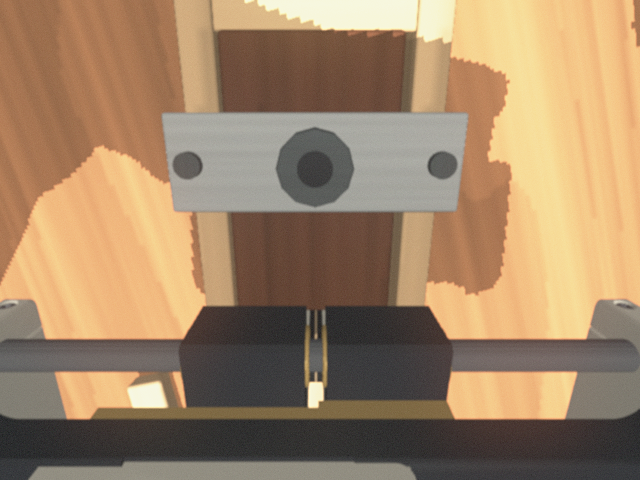

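```bash
python3 -m creep '[[[-0.15,-0.6,-0.1,0,0,0,-1],[-0.4,-1.6,-0.2,0,0,0,-1],[-0.7,-2.8,-0.4,0,0,0,-1],[-0.8,-3.2,1.5,0,0,0,-1],[-1,-4,5,0,0,0,-1]]]';  python3 -m creep '[[[-0.5,-2,4,0,0,0,-1],[-1,-4,8,0,0,0,-1],[-1,-6,12,0,0,0,-1],[-1,-6,12,0,0,0,-1],[-1,-6,12,0,0,0,-1]]]'
python3 -c "
from h import *
import cv2
T=Tobs();np.save('pics/w14.npy',T)
cv2.imwrite('pics/w14.png',arm.get_image('wrist')[:,:,::-1])
cv2.imwrite('pics/s14.png',arm.get_image('scene')[:,:,::-1])
cv2.imwrite('pics/t14.png',arm.get_image('top')[:,:,::-1])
cv2.imwrite('pics/c_t14.png',cv2.resize(cv2.imread('pics/t14.png')[210:310,190:330],None,fx=5.7,fy=5.7,interpolation=cv2.INTER_CUBIC))"
```

```text
clock: 15.85
position: [0.4998, 0.1265, 0.1154]
ee_rot: [-2.414, -1.847, -0.186]
force: [0.2, 1.4, -0.1]
width: 0.004
clock: 16.35
position: [0.4917, 0.0669, 0.2374]
ee_rot: [-2.415, -1.847, -0.196]
force: [0.2, -0.3, -0.2]
width: 0.006
```

View pics/w14.png

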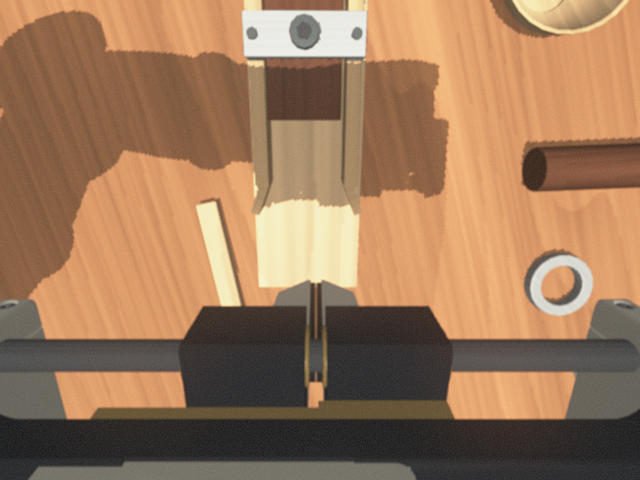

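View pics/s14.png

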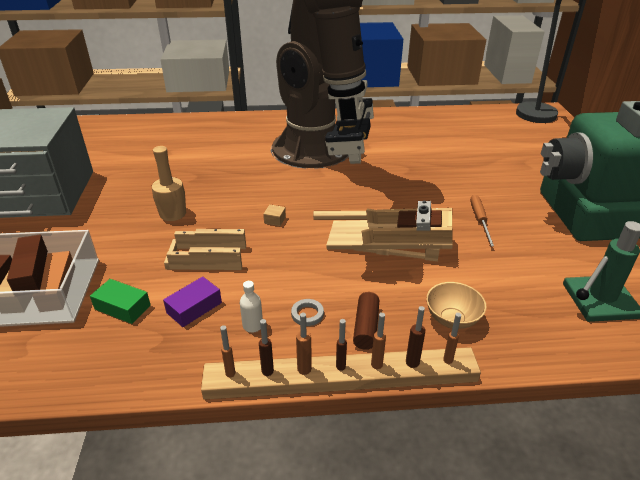

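View pics/c_t14.png

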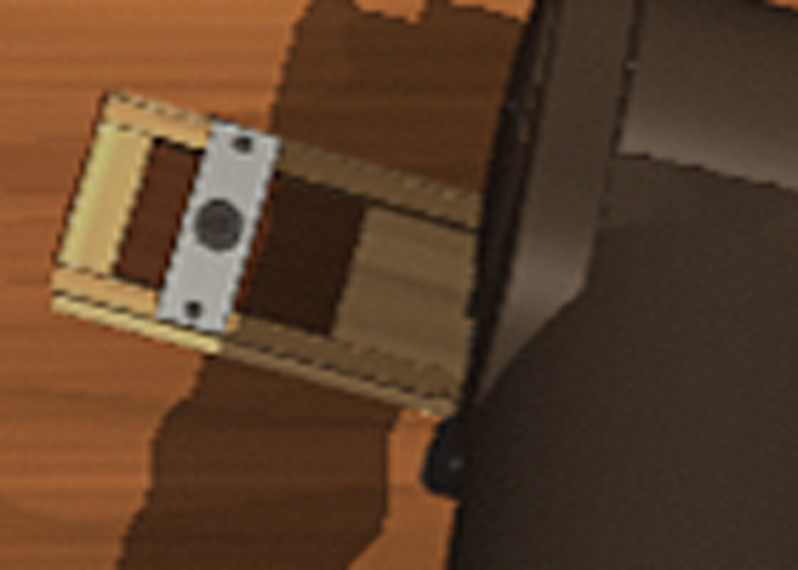

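```bash
python3 - <<'E'
from h import *
import cv2
f,cx,cy,T=cam('top')
U=crop([[365,207],[331,335],[153,140],[117,275]],(190,210),5.7)
d=np.c_[(U[:,0]-cx)/f,(U[:,1]-cy)/f,np.ones(4)]@T[:3,:3].T
n=B[:3,2]; o=B[:3,3]+.04*n
P=T[:3,3]+d*((o-T[:3,3])@n/(d@n))[:,None]; print(loc(B,P))
a=cv2.imread("pics/scene0.png").astype(int);b=cv2.imread("pics/s14.png").astype(int)
for nm,(x0,y0,x1,y1) in dict(holder=(160,225,250,275),glue=(238,278,265,335),ring=(288,295,328,330),round=(352,290,384,350),bowl=(424,284,490,330),mallet=(148,145,190,225),gouge=(468,192,496,250),offcut=(260,203,290,228),stick=(312,208,362,223),green=(88,278,152,322),purple=(162,276,224,324)).items():
    print(nm,(abs(a-b)[y0:y1,x0:x1].max(2)>40).mean().round(3))
E
```

```text
[[171.3308 -27.6636  40.    ]
 [169.8465  31.661   40.    ]
 [269.4201 -30.4436  40.    ]
 [267.174   31.5134  40.    ]]
holder 0.03
glue 0.0
ring 0.0
round 0.0
bowl 0.0
mallet 0.0
gouge 0.007
offcut 0.0
stick 0.0
green 0.0
purple 0.0
```

```bash
python3 -c "
from cell import arm
print(arm.observe()['clock'], arm.observe()['force']); print(arm.sign_off())"
```

```text
16.5 [ 0.41289935 -0.51124232 -1.25568339]
the job is handed in; nothing more can be done
None
```

The job is done and handed in at 16.5 s of the 56 s allowed. I pushed the walnut blank out of the pigeonhole from behind and set it down lengthwise on the ramp's foot at about 5 N. Then I let go and pushed it up between the rails and under the bridge to the stop.

**Stop contact:** The last push stalled at bed x ≈ 160 mm while the push force rose to about 10 N. After backing off, the top camera put the blank's rear end at bed x ≈ 170–171 mm, against the 170 mm expected, with no gap visible at the stop. The front-edge reading under the bridge was less exact (267–269 mm against 270 mm), within the calibration error.

**Bystanders:** Comparing the scene pictures from before and after showed no change at the bystanders, apart from 0.7% of pixels around the gouge, which I put down to shadow or noise. The wedge stick was checked only on its visible part. The pigeonhole differs only because the blank has left it.

**Robot at hand-in:** The gripper was about 20 cm clear and touching nothing. No check failed.

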